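# Scoop the belt pulleys out from under the low rack

## Task

Two belt pulleys have ended up under the low wire rack. Pick up the long-handled scoop by its grip, reach it under the rack and scoop up both pulleys without striking the rack's deck overhead, tip them from the scoop into the parts tray, and lay the scoop down flat on the plywood again, clear of the rack and the tray. Do not touch the pulleys with the gripper, and leave the bracket under the rack and the other things lying about where they are.

Things in the scene. Friction and masses are not known exactly. Their poses are not given: they have to be found in the camera images.
- rack: Low fixed wire rack on the plywood, open towards the robot and at the sides. Origin: on the plywood, middle of the inner face of its rigid upright back panel (370 mm wide, 70 high). x points away from the robot, y left, z up; the space below runs from x = -0.135 (front) to 0. Front legs, 8 mm (feet 18 mm), at x = -0.135, y = +-0.183. Back legs at x = 0.004, y = +-0.183.
- rack_deck: The rack's fixed deck, the low overhang: 13 steel wires of 5 mm along x, 30 mm apart, x = -0.135 to 0.004, with a cross rod of 8 mm along y at front and back. Same origin and axes as the rack. Wire and rod centres lie 80 mm above the plywood; clear height below the rods 76 mm. Pressing on it with more than 2 N counts as striking it.
- scoop: Hand scoop with a long handle, lying flat, 290 mm long, about 160 g. Origin: plane of its underside, below the grip point; x along the scoop to the lip, y left, z up. Pan x = 0.085 (back wall 32 mm high) to 0.215 (straight lip), 94 mm wide outside, 89 inside, side walls 24 mm high to x = 0.175, then 13 to x = 0.194. A rod rises from the back wall to the grip.
- scoop_grip (a point): Point to hold on the scoop's wooden handle, near its balance point, scoop frame (0, 0, 0.058), axes as the scoop: an upright block 115 mm long (x = -0.075 to 0.040), 18 mm thick in y, from z = 0.030 to 0.086; pinch it across its thickness from above, at any lean. A rubber foot under it at x = -0.060 keeps it up when the scoop lies on the plywood.
- scoop_lip (a point): Middle of the scoop's lip at its underside, scoop frame (0.215, 0, 0), axes as the scoop. The last 25 mm of the floor thin out as a wedge to the lip, so that it slides under a pulley that is held back by the rack's back panel.
- scoop_pan_mid (a point): Middle of the pan's floor, top face, scoop frame (0.150, 0, 0.003), axes as the scoop. Floor 3 mm thick and smooth: friction about 0.35 (0.6 for other things), both vary by 15 percent. The pan holds both pulleys one behind the other.
- pulley_1: Dark grooved belt pulley lying flat on the plywood under the rack: 60 mm diameter, 22 mm high, bottom edge chamfered 4.5 mm, 36 to 60 g. Origin: centre of the underside; z is its axis. The two pulleys and the bracket lie in a row in the rack's places y = -0.11, 0, +0.11 (within 4 mm), x = -0.060 to -0.048, in any order.
- pulley_2: A second pulley, the same as the first.
- zinc_bracket: Bystander under the rack beside the pulleys: small yellowish sheet-metal bracket with a spring wire, 63 x 43 x 36 mm. Origin: centre of the underside. It may not be shifted by more than 30 mm.
- parts_tray: Open square grey sheet tray, fixed on the plywood to the robot's right: 180 x 180 mm outside, 30 mm high, walls 4 mm, floor 4 mm. Origin: centre of the underside (world z = 0.060).
- board_top (a point): Plywood boards laid over the cart's rim, the level surface on which all this stands, top at world z = 0.060. Main part x = 0.305 to 0.770, y = -0.178 to 0.485; smaller part to the right x = 0.305 to 0.605, y = -0.505 to -0.181, same height. Fixed. This point: on the top face at world x = 0.45, y = 0.05; axes as the world.
- heater_tap: Bystander: grey metal water tap, 85 x 103 x 41 mm, on the plywood left of the rack. Origin: centre of the underside. Leave in place.
- combination_pliers: Bystander: pliers with blue grips, 62 x 215 x 16 mm, at the left edge of the plywood; length along their y. Origin: centre of the underside. Leave in place.
- cream_cap: Bystander: domed cream-coloured cap, 56 mm across, 28 mm high, on the plywood to the left, before the pliers. Origin: centre of the underside. Leave in place.
- cap_b: Bystander: black round cap, 54 mm across, 19 mm high, near the tray on the robot's side. Origin: centre of the underside. Leave in place.

How it is judged (in metres and radians):
On the way:
1. a pulley lies in the pan of the scoop and the scoop is lifted clear of the plywood (((x of pulley_1 in the frame of scoop_pan_mid between -0.07 and 0.055 m and y of pulley_1 in the frame of scoop_pan_mid between -0.035 and 0.035 m and z of pulley_1 in the frame of scoop_pan_mid between -0.01 and 0.02 m and height (world z) of scoop_lip above 0.083 m and height (world z) of scoop_grip above 0.143 m) or (x of pulley_2 in the frame of scoop_pan_mid between -0.07 and 0.055 m and y of pulley_2 in the frame of scoop_pan_mid between -0.035 and 0.035 m and z of pulley_2 in the frame of scoop_pan_mid between -0.01 and 0.02 m and height (world z) of scoop_lip above 0.083 m and height (world z) of scoop_grip above 0.143 m))), for 0.2 s.
At the end, for the whole second after the job is handed in: Both pulleys lie in the parts tray (centres within its outline, underside less than 60 mm above the tray's), at rest; the scoop is released and lies flat and at rest on the plywood (within 10 mm of its height, tilted less than 7 degrees) with its lip not under the rack (x of pulley_1 in the frame of parts_tray between -0.09 and 0.09 m and y of pulley_1 in the frame of parts_tray between -0.09 and 0.09 m and z of pulley_1 in the frame of parts_tray between 0 and 0.06 m and linear speed of each of pulley_1, pulley_2 below 0.03 m/s and x of pulley_2 in the frame of parts_tray between -0.09 and 0.09 m and y of pulley_2 in the frame of parts_tray between -0.09 and 0.09 m and z of pulley_2 in the frame of parts_tray between 0 and 0.06 m and height (world z) of scoop between 0.05 and 0.07 m and angle between scoop's own z axis and vertical below 0.12 rad and linear speed of scoop below 0.02 m/s and height (world z) of scoop_lip between 0.05 and 0.07 m and x of scoop_lip in the frame of rack below -0.13 m); the robot touches nothing.
It fails at once if the scoop strikes the rack's deck (more than 2 N) (contact force between scoop and rack_deck above 2 N).
It fails at once if the robot strikes the rack's deck (more than 2 N) (contact force between any of the arm, the fingers and rack_deck above 2 N).
It fails at once if the gripper touches a pulley (contact force between any of the fingers, the arm and pulley_1 above 0.5 N or contact force between any of the fingers, the arm and pulley_2 above 0.5 N).
It fails at once if the bracket under the rack is moved more than 30 mm, or the heater tap, pliers, cream cap or black cap more than 40 mm (distance of zinc_bracket from where it was at the start of the episode above 0.03 m or distance of any of heater_tap, combination_pliers, cream_cap, cap_b from where it was at the start of the episode above 0.04 m).
It also fails if it takes over 72 s, if anything falls off the work surface, if the arm or the gripper's body presses on something with over 40 N, if the wrist force passes 120 N, or if a joint passes its speed limit or range.

## Robot

A 6-joint arm with a two-finger parallel gripper is mounted at the origin on a cart in front of the work surface, level with it; the furniture and walls round the work are solid. World frame = base frame: x ahead of the robot, y to its left, z up, the work surface at z = 0. Lengths are in mm, angles in degrees, forces in N, time in s.
With the tool pointing down it reaches from about 200 to 875 mm from the base axis. Payload 3.4 kg.
Tool frame: the origin (TCP) lies midway between the tips of the shut fingers; the grasp point (between the pads) lies 19 mm behind it; z points along the fingers, y is the line along which they close (so a half turn about z gives the same grasp; the last joint's range is limited). The gripper opens to 94 mm and grips with 3 to 60 N. Pads are 16 mm wide; open, the fingers measure 119 mm over their backs; the gripper's body (75 mm by 177 mm) begins 78 mm behind the grasp point.
Start: joints at [64.973, 15.808, 86.224, -0, 77.962, -6.933], TCP at [178.601, 546.598, 184.593] pointing down, gripper open.
Joint ranges: [-165.64, 165.64], [-43.16, 119.46], [12.63, 154.43], [-67.54, 247.53], [6.08, 155.33], [-154.97, 154.97]. Speed limits (degrees/s): [147.25, 147.25, 180, 180, 180, 180].

## Interface

Orientations are given as [roll, pitch, yaw] about the fixed x, y, z axes, in that order (R = Rz(yaw) Ry(pitch) Rx(roll)).
In Python, from workcell import arm gives the robot as it stands.
- The arm moves only by the shell command python3 drive.py 'ROWS' [FORCE]. ROWS is rows parted by semicolons, their numbers by spaces, 1 to 8 of them, each of 7 numbers: dx, dy, dz in mm, then a rotation vector rx, ry, rz in degrees, then the finger opening in mm; each row is the pose to reach, as a shift and turn from the pose commanded when the command began, along the tool's axes at that moment; what a row does not reach only later rows make up. A row lasts 1/12 s, in which the tool goes at most 41.7 mm and 7.16 degrees, less where a joint would pass 70% of its speed; a pose out of reach is approached as far as the arm can. The fingers move at their own pace and stop on an object; FORCE is the grip in N (left out, the last holds). Time passes only in rows, so rows that do not move let the fingers close. It prints the time, the measured TCP pose, the force, the opening and the grip force at its end.
- arm.sense(): the state, without advancing time (a new reading comes with each control period).
- arm.camera(name): name is "scene" or "top"; returns the picture (384x512x3 uint8, red, green, blue); there is no depth.
- arm.camera_info(name): a dict with "camera_matrix" (3x3 intrinsics, pixels), "R" (3x3) and "t" (3): a world point X has camera coordinates R X + t. Camera axes: x right, y down, z forward; pixel columns grow to the right and rows downward; lengths in mm; the calibration is good to about 2 mm. A picture is of the moment at which its call begins. camera_info takes no time and is no camera call.
- arm.sign_off(): hands the job in; it is judged then, once.
The state is a dict: "clock": time; "joint_positions": joint angles; "joint_vel": joint speeds; "tau": joint torques, N m; "eef_pos": TCP position; "ee_rot": TCP orientation; "ft_force": force on the tool from outside, world axes, zero at the start; "moment": the same for the moment, N m; "opening": finger opening in mm; "grasp_force": force on a finger pad.
Only numpy, scipy, OpenCV 4.12 (cv2) and the standard library are available. Lean on these libraries where they do the work, as an engineer would, in place of code of your own. Each camera call takes 0.05 s, during which the arm holds its last target. There are 200 camera calls.

## Working session

There is one attempt and no reset: what is moved stays moved. The work goes in short steps, Python scripts to look and compute and a shell command to move; the robot and the scene stay as the last step left them, time stands still between calls to the robot, and variables do not carry over. Pictures are saved under pics/ and viewed, at most 10 in all, crops included, and the job is handed in when it is done.

```bash
ls; mkdir -p pics; python3 - <<'E'
from workcell import arm
import cv2,numpy as np
s=arm.sense();print(s['clock'],s['eef_pos'],s['ee_rot'],s['opening'])
for n in('scene','top'):
    im=arm.camera(n);cv2.imwrite(f'pics/{n}0.png',im[:,:,::-1])
    i=arm.camera_info(n);print(n,i['camera_matrix'],i['R'],i['t'])
a=cv2.imread('pics/scene0.png');b=cv2.imread('pics/top0.png')
E
```

```text
drive.py
pics
workcell.py
0.0 [178.33590351 546.01308317 183.71605591] [-1.79898223e+02 -1.30895388e-02  1.61905353e+02] 94.10829615108993
scene [[445.72949849   0.         257.81981584]
 [  0.         445.72949849 185.56936451]
 [  0.           0.           1.        ]] [[-0.52623535 -0.8503191   0.00581248]
 [-0.66247928  0.40568276 -0.62971636]
 [ 0.53310183 -0.33522966 -0.7768034 ]] [ 262.51346384  432.85951687 1534.13986218]
top [[366.3130594    0.         254.15458904]
 [  0.         366.3130594  193.12863961]
 [  0.           0.           1.        ]] [[ 0.02153743 -0.99941143  0.02670075]
 [-0.99240895 -0.02460573 -0.12049497]
 [ 0.12108105 -0.02390291 -0.99235479]] [ -29.04884293  565.35211959 1225.34626671]
```

View pics/top0.png

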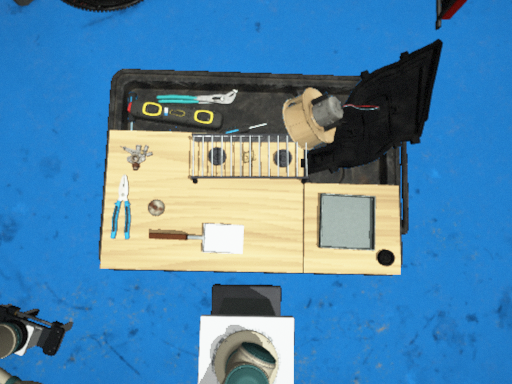

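View pics/scene0.png

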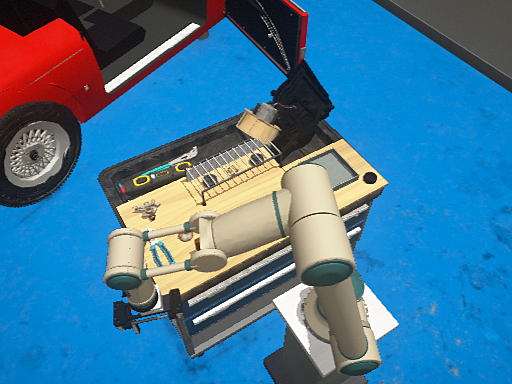

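The top view shows the rack around (190-308, 135-180), with pulleys near (217,156) and (283,158) and the bracket between them at (248,156). The scoop lies from (150,235) to (243,238) with its lip toward -y, and the tray is at (346,221). I'll enlarge it for precise pixels.

```bash
cat > h.py <<'E'
from workcell import arm
import cv2,numpy as np
from scipy.spatial.transform import Rotation as Ro
def ray(name,u,v,z):
    i=arm.camera_info(name);K=np.array(i['camera_matrix']);R=np.array(i['R']);t=np.array(i['t'])
    d=R.T@np.linalg.solve(K,[u,v,1.]);c=-R.T@t
    return (c+d*(z-c[2])/d[2]).round(1)
def proj(name,P):
    i=arm.camera_info(name);K=np.array(i['camera_matrix']);R=np.array(i['R']);t=np.array(i['t'])
    q=(np.atleast_2d(P)@R.T+t)@K.T
    return q[:,:2]/q[:,2:]
E
python3 - <<'E'
import cv2
b=cv2.imread('pics/top0.png')
c=cv2.resize(b[125:255,145:315],None,fx=4.6,fy=4.6,interpolation=cv2.INTER_CUBIC)
cv2.imwrite('pics/c1.png',c)
E
```

```text
(no output)
```

View pics/c1.png

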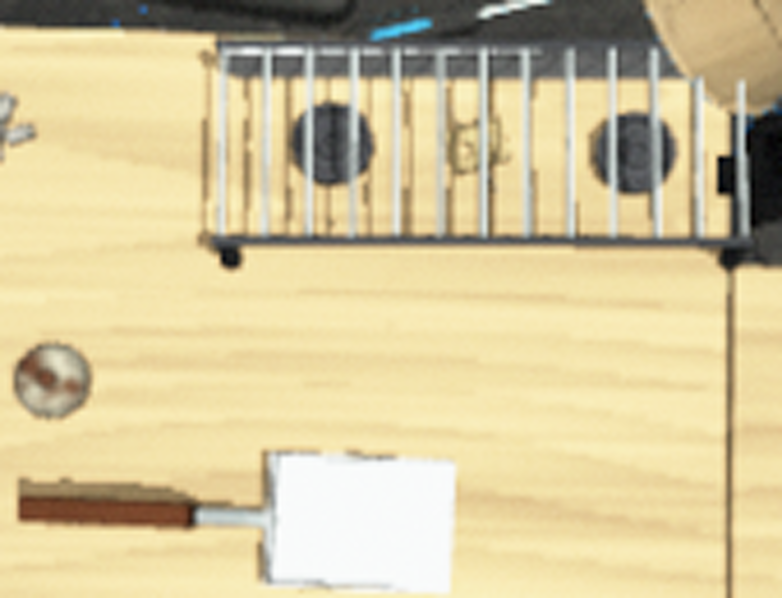

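The enlarged crop shows the pulleys at crop (332,144) and (634,152), the bracket at (475,147) and the rack's front feet at (230,258) and (730,258). The scoop's lip corners are at (455,462) and (450,592), with the handle from x=18 to 195 at y≈508.

```bash
python3 - <<'E'
from h import *
pts=dict(pA=(332,144,82),pB=(634,152,82),br=(475,147,80),footL=(230,258,60),footR=(730,258,60),rodFL=(220,240,140),rodFR=(742,243,140),rodBL=(222,45,140),
lip1=(455,462,61),lip2=(450,592,61),bw1=(268,452,92),bw2=(262,583,92),h0=(18,510,146),h1=(195,516,146),h0b=(18,522,90),cap=(52,380,80))
for k,(x,y,z) in pts.items(): print(k,ray('top',145+x/4.6-.4,125+y/4.6-.4,z))
for k,(u,v,z) in dict(t1=(321,194,90),t2=(375,196,90),t3=(374,250,90),t4=(319,247,90),capb=(385,257,75)).items(): print(k,ray('top',u,v,z))
i=arm.camera_info('top');print(-np.array(i['R']).T@i['t'])
E
```

```text
pA [682.2 112.8  82. ]
pB [ 682.4 -107.1   82. ]
br [683.3   8.9  80. ]
footL [600.  186.2  60. ]
footR [ 609.5 -181.3   60. ]
rodFL [600.1 182.3 140. ]
rodFR [ 607.3 -176.8  140. ]
rodBL [737.3 186.7 140. ]
lip1 [454.8  17.8  61. ]
lip2 [361.8  19.1  61. ]
bw1 [457.8 149.4  92. ]
bw2 [366.7 150.1  92. ]
h0 [413.5 307.8 146. ]
h1 [412.1 190.3 146. ]
h0b [405.2 321.8  90. ]
cap [505.9 306.   80. ]
t1 [ 561.7 -235.4   90. ]
t2 [ 559.5 -415.2   90. ]
t3 [ 382.4 -408.7   90. ]
t4 [ 388.3 -228.8   90. ]
capb [ 360.  -450.1   75. ]
[ 413.31993238   14.16849699 1284.87595313]
```

```bash
cat >> h.py <<'E'
def go(pos,yaw,lean=0):
    """tool-axes shift to put the TCP at pos, scoop yaw (tool yaw = +180), lean = lip-down pitch, deg"""
    s=arm.sense();R0=Ro.from_euler('xyz',s['ee_rot'],degrees=True)
    R1=Ro.from_euler('z',yaw,degrees=True)*Ro.from_euler('y',lean,degrees=True)*Ro.from_matrix(np.diag([-1.,1,-1]))
    d=R0.inv().apply(np.array(pos)-s['eef_pos']);r=(R0.inv()*R1).as_rotvec(degrees=True)
    print('at',s['eef_pos'].round(1),s['ee_rot'].round(2),'d',d.round(1),'r',r.round(2),'rows %.1f %.1f'%(np.linalg.norm(d)/41.7,np.linalg.norm(r)/7.16))
def go_lip(lip,yaw,lean=0,g=(0,0,39)):
    """same, for a wanted world position of the scoop lip; g = TCP in the scoop frame"""
    M=Ro.from_euler('z',yaw,degrees=True)*Ro.from_euler('y',lean,degrees=True)
    go(np.array(lip)+M.apply(np.array(g)-[215,0,0]),yaw,lean)
E
python3 -c "
from h import *
go([412.8,233,180],-91)"
```

```text
at [178.3 546.1 183.8] [-1.7991e+02 -1.0000e-02  1.6191e+02] d [-320.1 -224.8    4.1] r [-9.000e-02  5.000e-02  7.291e+01] rows 9.4 10.2
```

```bash
python3 drive.py '-40 -28 0 0 0 7 94;-80 -56 0 0 0 14 94;-120 -84 1 0 0 21 94;-160 -112 2 0 0 28 94;-200 -140 3 0 0 35 94;-240 -168 3 0 0 42 94;-280 -196 4 0 0 49 94;-320 -225 4 0 0 56 94' 60; python3 drive.py '0 0 0 0 0 7 94;0 0 0 0 0 14 94;0 0 0 0 0 17 94;0 0 0 0 0 17 94'; python3 - <<'E'
from h import *
go([412.8,233,99],-91)
im=arm.camera('top');cv2.imwrite('pics/t1.png',cv2.resize(im[180:260,120:260,::-1],None,fx=5,fy=5))
E
```

```text
clock: 0.77
eef_pos: [379.0, 278.0, 180.8]
ee_rot: [-180.0, -0.0, 105.6]
ft_force: [0.6, 1.1, -0.3]
opening: 93.9
grasp_force: 0.0
clock: 1.1
eef_pos: [378.5, 279.3, 180.7]
ee_rot: [-180.0, 0.0, 88.8]
ft_force: [-1.4, -0.7, -0.2]
opening: 94.0
grasp_force: 0.0
at [378.5 279.3 180.7] [-1.7996e+02  2.0000e-02  8.8790e+01] d [-45.5  35.3  81.6] r [-0.04  0.02 -0.21] rows 2.4 0.0
```

View pics/t1.png

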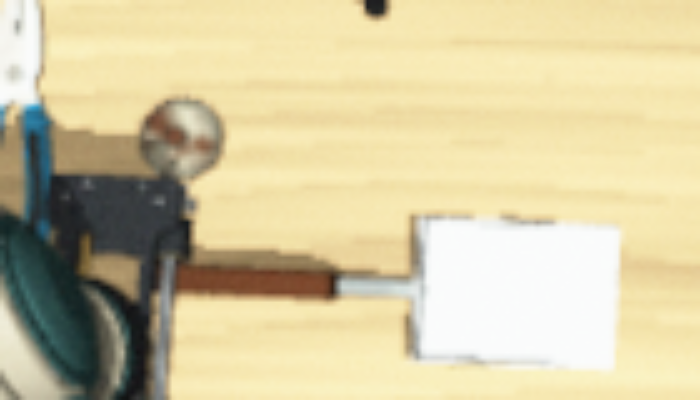

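The view shows the gripper above the handle's rear end (crop ≈165,250), and the scoop hasn't moved. Next I centre over the grip and descend.

```bash
python3 drive.py '-23 18 0 0 0 0 94;-45.5 35.3 0 0 0 -.2 94;-45.5 35.3 20 0 0 -.2 94;-45.5 35.3 40 0 0 -.2 94;-45.5 35.3 60 0 0 -.2 94;-45.5 35.3 72 0 0 -.2 94;-45.5 35.3 81.6 0 0 -.2 94;-45.5 35.3 81.6 0 0 -.2 94'; python3 -c "
from h import *
go([412.8,233,99],-91)"
```

```text
clock: 1.82
eef_pos: [411.3, 233.4, 97.5]
ee_rot: [-179.8, 0.1, 89.2]
ft_force: [-0.0, -0.6, 0.3]
opening: 93.7
grasp_force: 0.0
at [411.3 233.4  97.5] [-1.7978e+02  9.0000e-02  8.9200e+01] d [-0.3  1.5 -1.5] r [-0.22  0.09  0.2 ] rows 0.1 0.0
```

Close the fingers.

```bash
python3 drive.py '0 1.5 -1 0 0 .2 40;0 1.5 -1 0 0 .2 20;0 1.5 -1 0 0 .2 10;0 1.5 -1 0 0 .2 10;0 1.5 -1 0 0 .2 10;0 1.5 -1 0 0 .2 10;0 1.5 -1 0 0 .2 10;0 1.5 -1 0 0 .2 10' 60;  python3 drive.py '0 0 0 0 0 0 10;0 0 0 0 0 0 10;0 0 0 0 0 0 10;0 0 0 0 0 0 10'; python3 -c "
from h import *
go([412.8,233,160],-91)"
```

```text
clock: 2.48
eef_pos: [414.4, 233.7, 100.5]
ee_rot: [180.0, -0.0, 88.9]
ft_force: [0.5, 0.2, -0.6]
opening: 44.0
grasp_force: 0.0
clock: 2.82
eef_pos: [414.4, 233.7, 100.4]
ee_rot: [-180.0, -0.0, 88.9]
ft_force: [0.2, -0.4, -1.2]
opening: 17.8
grasp_force: 51.4
at [414.4 233.7 100.4] [-180.     -0.     88.91] d [ -0.7  -1.6 -59.6] r [-0.   -0.   -0.09] rows 1.4 0.0
```

```bash
python3 drive.py '0 0 -10 0 0 0 10;0 0 -25 0 0 0 10;0 0 -40 0 0 0 10;0 0 -55 0 0 0 10;0 0 -60 0 0 0 10;0 0 -60 0 0 0 10'; python3 - <<'E'
from h import *
go_lip([570,110.5,120],1.2,0,(-.7,0,40.4))
im=arm.camera('scene');cv2.imwrite('pics/s2.png',cv2.resize(im[120:320,90:400,::-1],None,fx=2.5,fy=2.5))
E
```

```text
clock: 3.32
eef_pos: [415.3, 234.1, 161.4]
ee_rot: [179.9, -0.1, 88.9]
ft_force: [0.6, 0.0, -1.1]
opening: 17.4
grasp_force: 60.0
at [415.3 234.1 161.4] [ 1.7986e+02 -6.0000e-02  8.8910e+01] d [-129.2  -58.5    0.7] r [ 1.600e-01  6.000e-02 -9.229e+01] rows 3.4 12.9
```

View pics/s2.png

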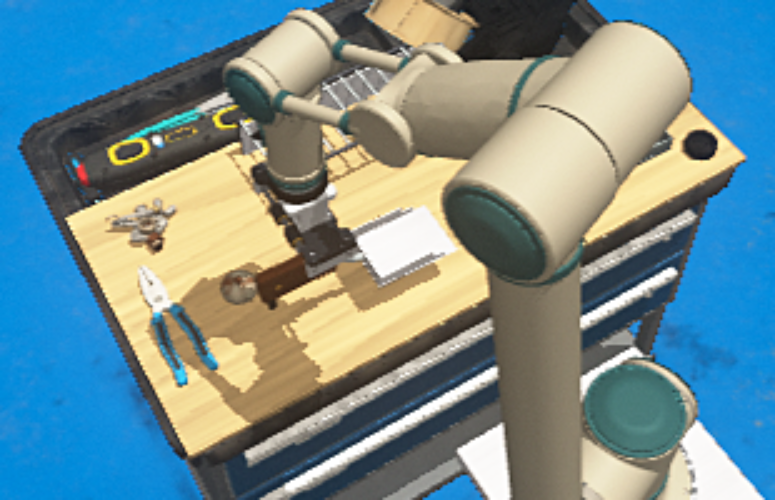

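The scoop hangs level in the gripper (crop ≈300-450, 210-300) and clear of everything. Next I turn it toward the rack.

```bash
python3 drive.py '-16 -7 0 0 0 -6.5 10;-32 -15 0 0 0 -13 10;-48 -22 0 0 0 -19.5 10;-65 -29 0 0 0 -26 10;-81 -37 0 0 0 -32.5 10;-97 -44 0 0 0 -39 10;-113 -51 0 0 0 -45.5 10;-129 -58 0 0 0 -52 10' ; python3 drive.py '0 0 0 0 0 -6.5 10;0 0 0 0 0 -13 10;0 0 0 0 0 -19.5 10;0 0 0 0 0 -26 10;0 0 0 0 0 -32.5 10;0 0 0 0 0 -38 10;0 0 0 0 0 -40.5 10;0 0 0 0 0 -40.5 10'; python3 - <<'E'
from h import *
go_lip([570,110.5,120],1.2,0,(-.7,0,40.4))
go_lip([570,110.5,60],1.2,1.5,(-.7,0,40.4))
im=arm.camera('top');cv2.imwrite('pics/t3.png',cv2.resize(im[120:270,120:320,::-1],None,fx=4,fy=4,interpolation=cv2.INTER_CUBIC))
E
```

```text
clock: 4.03
eef_pos: [352.4, 105.1, 159.1]
ee_rot: [-179.9, -0.1, 141.2]
ft_force: [0.5, -0.0, -1.6]
opening: 17.3
grasp_force: 60.0
clock: 4.7
eef_pos: [352.9, 105.7, 159.2]
ee_rot: [-180.0, -0.1, -178.6]
ft_force: [0.1, 0.1, -1.6]
opening: 17.6
grasp_force: 60.0
at [352.9 105.7 159.2] [-1.7999e+02 -1.5000e-01 -1.7856e+02] d [-1.4  0.2 -1.2] r [-0.01 -0.15  0.24] rows 0.0 0.0
at [352.9 105.7 159.2] [-1.7999e+02 -1.5000e-01 -1.7856e+02] d [-2.7  0.2 53.2] r [-0.01  1.35  0.24] rows 1.3 0.2
```

View pics/t3.png

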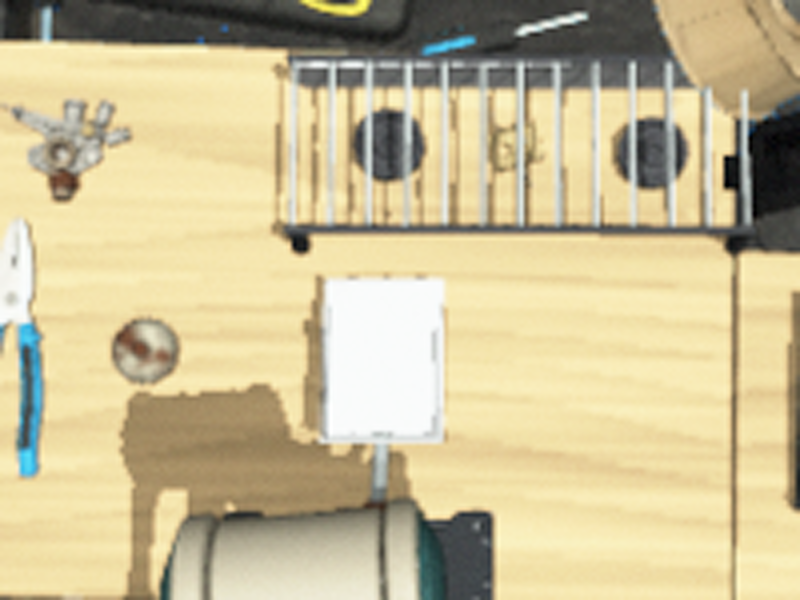

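The top view shows the pan in front of pulley A: lip corners at crop (323,280) and (444,279), pulley at (390,146). I'll lower the scoop in front of the rack.

```bash
python3 drive.py '-1 0 12 0 0 0 10;-2 0 25 0 .7 0 10;-2.7 0 36 0 1.3 .2 10;-2.7 0 44 0 1.3 .2 10;-2.7 0 49 0 1.3 .2 10;-2.7 0 50 0 1.3 .2 10;-2.7 0 50 0 1.3 .2 10';python3 - <<'E'
from h import *
print('lip was',ray('top',120+383.5/4-.4,120+279.5/4-.4,120))
s=arm.sense();print(s['ft_force'],s['eef_pos'])
go_lip([570,110.5,60],1.2,1.5,(-.7,0,40.4))
go_lip([735,114,60],1.2,1.5,(-.7,0,40.4))
im=arm.camera('top');cv2.imwrite('pics/t4.png',im[:,:,::-1])
E
```

```text
clock: 5.33
eef_pos: [356.3, 105.9, 110.0]
ee_rot: [-180.0, -1.4, -178.8]
ft_force: [-0.3, 0.2, -1.4]
opening: 17.5
grasp_force: 60.0
lip was [564.2 110.1 120. ]
[-0.29337279  0.21254416 -1.42974353] [356.33681952 105.89792802 109.95004224]
at [356.3 105.9 110. ] [-180.     -1.37 -178.8 ] d [0.8 0.1 3.9] r [-0.    0.13 -0.  ] rows 0.1 0.0
at [356.3 105.9 110. ] [-180.     -1.37 -178.8 ] d [-164.2    0.2    0. ] r [-0.    0.13 -0.  ] rows 3.9 0.0
```

```bash
for i in 1; do python3 drive.py '0 0 2 0 0 0 10;0 0 3 0 0 0 10;0 0 3 0 0 0 10'; python3 drive.py '0 0 1 0 0 0 10;0 0 1 0 0 0 10'; python3 drive.py '0 0 1 0 0 0 10;0 0 1 0 0 0 10'; done | egrep 'eef_pos|ft'
```

```text
eef_pos: [356.7, 105.9, 107.5]
ft_force: [-0.2, 0.5, -2.0]
eef_pos: [356.6, 105.9, 106.5]
ft_force: [0.1, 0.2, -2.2]
eef_pos: [356.5, 105.9, 105.3]
ft_force: [0.1, -0.3, -0.5]
```

```bash
python3 drive.py '0 0 1 0 0 0 10;-10 0 .6 0 0 0 10;-25 0 .3 0 0 0 10;-40 0 -.1 0 0 0 10;-55 0 -.4 0 0 0 10;-70 0 -.8 0 0 0 10;-70 0 -.8 0 0 0 10' | egrep 'eef|ft'; python3 -c "
from h import *
go_lip([735,114,60],1.2,1.5,(-.7,0,40.4))"
```

```text
eef_pos: [431.1, 107.4, 104.8]
ft_force: [0.6, -0.5, -1.1]
at [431.1 107.4 104.8] [ 179.99   -1.06 -178.82] d [-89.4   0.3  -2.9] r [ 0.01  0.44 -0.02] rows 2.1 0.1
```

```bash
python3 drive.py '-8 0 .7 0 0 0 10;-16 0 .7 0 0 0 10;-24 0 .6 0 0 0 10;-32 0 .4 0 0 0 10;-40 0 .3 0 0 0 10;-48 0 .1 0 0 0 10;-56 0 0 0 0 0 10;-56 0 0 0 0 0 10' | egrep 'eef|ft'; python3 drive.py '-8 0 0 0 0 0 10;-14 0 -.2 0 0 0 10;-20 0 -.4 0 0 0 10;-20 0 -.4 0 0 0 10'|egrep 'eef|ft';python3 - <<'E'
from h import *
go_lip([735,114,60],1.2,1.5,(-.7,0,40.4))
im=arm.camera('top');cv2.imwrite('pics/t5.png',cv2.resize(im[120:220,170:330,::-1],None,fx=5,fy=5,interpolation=cv2.INTER_CUBIC))
E
```

```text
eef_pos: [485.0, 108.6, 103.4]
ft_force: [1.0, -0.5, -0.3]
eef_pos: [504.4, 109.0, 103.4]
ft_force: [0.0, 0.6, 0.5]
at [504.4 109.  103.4] [ 179.99   -1.19 -178.8 ] d [-16.    0.1  -3. ] r [ 0.01  0.31 -0.  ] rows 0.4 0.0
```

View pics/t5.png

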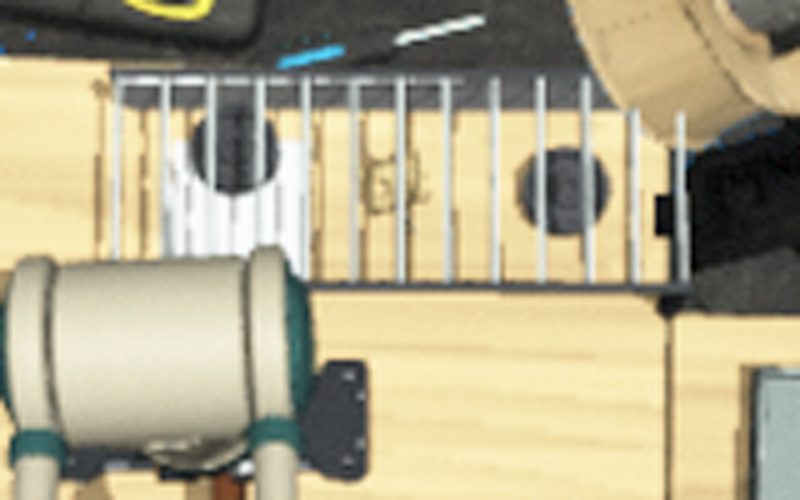

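The pulley (crop ≈235,150) is against the back panel and the lip (crop y≈140) is already well under it, with the bracket unmoved. I'll push the rest of the way.

```bash
python3 drive.py '-5 0 -.1 0 0 0 10;-10 0 -.2 0 0 0 10;-14 0 -.3 0 0 0 10;-14 0 -.3 0 0 0 10' | egrep 'eef|ft'; python3 drive.py '-4 0 -.1 0 0 0 10;-4 0 -.1 0 0 0 10'|egrep 'eef|ft';python3 - <<'E'
from h import *
print(arm.sense()['ee_rot'],arm.sense()['moment'])
im=arm.camera('top');cv2.imwrite('pics/t6.png',cv2.resize(im[120:220,170:330,::-1],None,fx=5,fy=5,interpolation=cv2.INTER_CUBIC))
E
```

```text
eef_pos: [517.7, 109.3, 103.3]
ft_force: [0.5, 0.4, 0.3]
eef_pos: [521.4, 109.3, 103.3]
ft_force: [0.4, 0.5, 0.6]
[ 179.99791812   -1.24790909 -178.79734216] [ 0.12038623 -0.48229718  0.00982662]
```

View pics/t6.png

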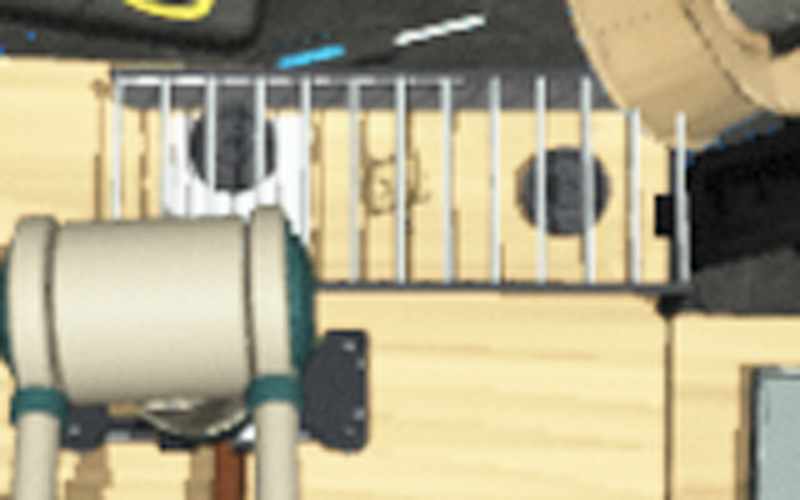

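The pulley now sits fully over the pan (crop 232,145), with the lip at the panel. I'll lift with a slight lip-up tilt and withdraw gently.

```bash
python3 drive.py '0 0 -4 0 -2 0 10;0 0 -8 0 -4 0 10;0 0 -12 0 -6 0 10;0 0 -12 0 -6 0 10' | egrep 'eef|ft'; python3 - <<'E'
from h import *
print(arm.sense()['ee_rot'],arm.sense()['moment'])
go([350,105.7,118],1.2,-5)
E
```

```text
eef_pos: [518.2, 109.3, 115.0]
ft_force: [-0.3, 1.5, -2.7]
[-179.99087332    4.57543565 -178.77541871] [ 0.02330641  0.15000465 -0.00931598]
at [518.2 109.3 115. ] [-179.99    4.58 -178.78] d [167.5  -0.  -16.4] r [-0.01 -0.42  0.02] rows 4.0 0.1
```

```bash
python3 drive.py '4 0 -.4 0 0 0 10;12 0 -1.2 0 0 0 10;24 0 -2.4 0 0 0 10;38 0 -3.8 0 0 0 10;54 0 -5.4 0 0 0 10;70 0 -7 0 0 0 10;84 0 -8.2 0 0 0 10;95 0 -9.3 0 0 0 10' | egrep 'eef|ft'; python3 drive.py '12 0 -1 0 0 0 10;24 0 -2.2 0 0 0 10;38 0 -3.6 0 0 0 10;52 0 -5 0 0 0 10;64 0 -6 0 0 0 10;70 0 -7 0 0 0 10;74 0 -7.2 0 0 0 10;74 0 -7.2 0 0 0 10'|egrep 'eef|ft'; python3 - <<'E'
from h import *
go([345,105.7,190],1.2,-28)
im=arm.camera('top');cv2.imwrite('pics/t7.png',cv2.resize(im[120:280,130:330,::-1],None,fx=3.7,fy=3.7,interpolation=cv2.INTER_CUBIC))
E
```

```text
eef_pos: [423.0, 107.3, 116.4]
ft_force: [0.2, 0.6, -1.8]
eef_pos: [350.4, 105.8, 118.0]
ft_force: [0.6, -0.1, -1.9]
at [350.4 105.8 118. ] [ 179.99    4.73 -178.78] d [ -0.6   0.  -72.2] r [ 1.000e-02 -2.327e+01  2.000e-02] rows 1.7 3.3
```

View pics/t7.png

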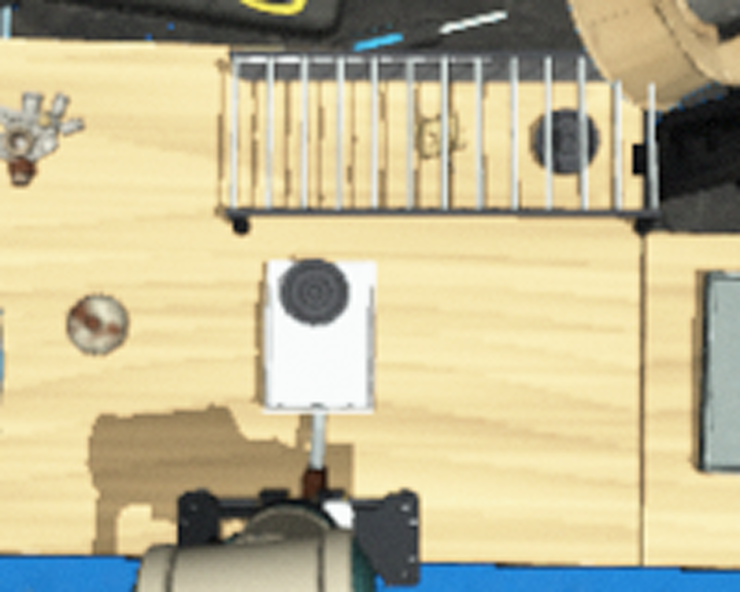

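The pulley is in the pan near the lip (crop 314,292), and the other pulley and the bracket are unmoved. Next I tilt back so it slides to the back wall.

```bash
python3 drive.py '0 0 -15 0 -4 0 10;0 0 -30 0 -9 0 10;0 0 -45 0 -14 0 10;0 0 -60 0 -19 0 10;0 0 -72 0 -23 0 10;0 0 -72 0 -25 0 10;0 0 -72 0 -25 0 10;0 0 -72 0 -25 0 10' | egrep 'eef|ft';python3 drive.py '0 0 0 0 0 0 10;0 0 0 0 0 0 10;0 0 0 0 0 0 10;0 0 0 0 0 0 10'|egrep 'eef|ft'; python3 - <<'E'
from h import *
print(arm.sense()['ee_rot'])
go_lip([570,-110,120],1.2,0,(-.7,0,40.4))
im=arm.camera('top');cv2.imwrite('pics/t8.png',cv2.resize(im[120:280,130:330,::-1],None,fx=3.7,fy=3.7,interpolation=cv2.INTER_CUBIC))
a=cv2.cvtColor(im[185:240,195:240],cv2.COLOR_RGB2GRAY); m=cv2.moments((a<110).astype('uint8'),True); print(m['m00'],m['m10']/max(m['m00'],1)+195,m['m01']/max(m['m00'],1)+185)
E
```

```text
eef_pos: [344.8, 105.8, 189.6]
ft_force: [-1.3, 0.6, -1.3]
eef_pos: [345.8, 105.6, 189.5]
ft_force: [0.6, 0.7, -2.6]
[-179.99224487   29.6360519  -178.82431504]
at [345.8 105.6 189.5] [-179.99   29.64 -178.82] d [  10.8 -220.2   27.3] r [-1.000e-02  2.964e+01 -3.000e-02] rows 5.3 4.1
327.0 210.55351681957185 220.47706422018348
```

```bash
python3 drive.py '2 -6 5 0 5 0 10;4 -16 9 0 10 0 10;6 -30 14 0 15 0 10;8 -48 18 0 20 0 10;9 -66 22 0 24 0 10;10 -84 25 0 27 0 10;10.8 -102 27 0 29.6 0 10;10.8 -120 27 0 29.6 0 10' | egrep 'eef|ft';python3 drive.py '0 -18 0 0 0 0 10;0 -36 0 0 0 0 10;0 -54 0 0 0 0 10;0 -72 0 0 0 0 10;0 -86 0 0 0 0 10;0 -95 0 0 0 0 10;0 -98 0 0 0 0 10;0 -98 0 0 0 0 10'|egrep 'eef|ft'; python3 - <<'E'
from h import *
go_lip([570,-109.5,70],1.2,1.5,(-.7,0,40.4))
im=arm.camera('top');cv2.imwrite('pics/t9.png',cv2.resize(im[120:280,170:370,::-1],None,fx=3.7,fy=3.7,interpolation=cv2.INTER_CUBIC))
E
```

```text
eef_pos: [354.9, -16.1, 160.4]
ft_force: [1.1, -0.1, -2.1]
eef_pos: [354.1, -112.8, 160.7]
ft_force: [-0.5, 0.7, -1.8]
at [ 354.1 -112.8  160.7] [ 1.7999e+02  1.1000e-01 -1.7887e+02] d [-1.3 -1.3 44.7] r [ 0.01  1.61 -0.07] rows 1.1 0.2
```

View pics/t9.png

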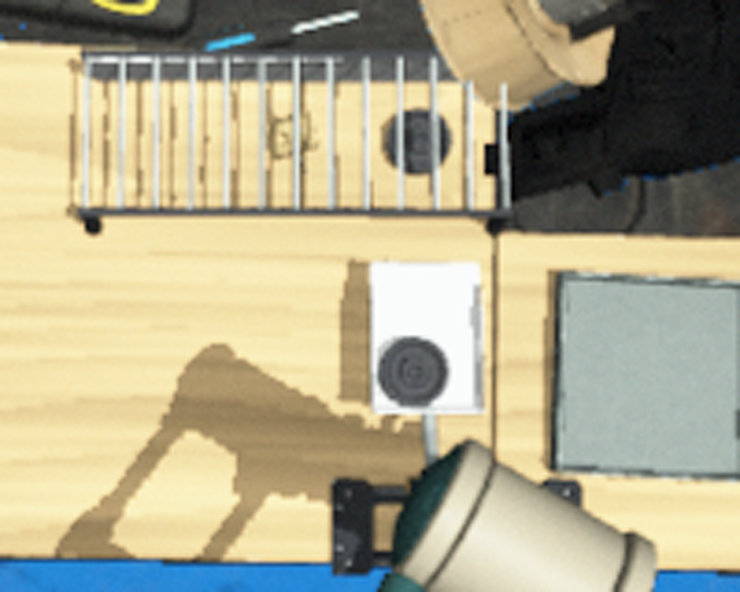

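The first pulley rests against the back wall on the left side (crop 413,371). The pan is lined up with the second pulley at (417,141), so I lower the scoop and drive in.

```bash
python3 drive.py '0 0 6 0 0 0 10;0 -1 18 0 .5 0 10;-1 -1.3 30 0 1 0 10;-1.3 -1.3 42 0 1.5 0 10;-1.3 -1.3 50 0 1.5 0 10;-1.3 -1.3 53 0 1.5 0 10;-1.3 -1.3 54 0 1.5 0 10;-1.3 -1.3 54 0 1.5 0 10' | egrep 'eef|ft';python3 -c "
from h import *
s=arm.sense();print(s['ee_rot'],s['moment'])
go_lip([645,-107.9,60],1.2,1.5,(-.7,0,40.4))"
```

```text
eef_pos: [355.0, -113.2, 106.6]
ft_force: [-0.5, 0.2, -2.5]
[ 179.98464795   -1.41797858 -178.76956067] [ 0.06344863  0.0589068  -0.00436462]
at [ 355.  -113.2  106.6] [ 179.98   -1.42 -178.77] d [-75.4  -0.8  -1.3] r [0.01 0.08 0.03] rows 1.8 0.0
```

```bash
python3 drive.py '0 0 2 0 0 0 10;-6 0 1.9 0 0 0 10;-18 -.2 1.6 0 0 0 10;-32 -.4 1.2 0 0 0 10;-46 -.6 .8 0 0 0 10;-60 -.7 .5 0 0 0 10;-70 -.8 .2 0 0 0 10;-70 -.8 .2 0 0 0 10' | egrep 'eef|ft'; python3 -c "
from h import *
s=arm.sense();print(s['ee_rot'],s['moment'])
go_lip([735,-106,60],1.2,1.5,(-.7,0,40.4))"
```

```text
eef_pos: [428.5, -113.2, 104.9]
ft_force: [0.7, -1.0, -0.9]
[-179.97140825   -1.27721749 -178.73582785] [ 0.01311792 -0.05497558 -0.0288209 ]
at [ 428.5 -113.2  104.9] [-179.97   -1.28 -178.74] d [-91.9   0.7  -3.2] r [-0.03  0.22  0.06] rows 2.2 0.0
```

```bash
python3 drive.py '-8 0 .7 0 0 0 10;-16 0 .7 0 0 0 10;-24 .1 .5 0 0 0 10;-32 .2 .3 0 0 0 10;-40 .3 .1 0 0 0 10;-48 .3 -.1 0 0 0 10;-56 .4 -.3 0 0 0 10;-56 .4 -.3 0 0 0 10' | egrep 'eef|ft'; python3 drive.py '-7 0 0 0 0 0 10;-14 .1 -.2 0 0 0 10;-21 .2 -.4 0 0 0 10;-28 .2 -.6 0 0 0 10;-34 .3 -.7 0 0 0 10;-34 .3 -.7 0 0 0 10'|egrep 'eef|ft';python3 - <<'E'
from h import *
s=arm.sense();print(s['ee_rot'],s['moment'])
go_lip([735,-106,60],1.2,1.5,(-.7,0,40.4))
im=arm.camera('top');cv2.imwrite('pics/t10.png',cv2.resize(im[120:220,210:350,::-1],None,fx=5.5,fy=5.5,interpolation=cv2.INTER_CUBIC))
E
```

```text
eef_pos: [483.5, -111.4, 103.9]
ft_force: [0.2, 0.5, -0.1]
eef_pos: [517.1, -110.3, 103.7]
ft_force: [0.4, 0.1, 0.2]
[-179.99022289   -1.28519774 -178.78522514] [ 0.1479241  -0.48705656 -0.00679933]
at [ 517.1 -110.3  103.7] [-179.99   -1.29 -178.79] d [-3.3 -0.2 -2.4] r [-0.01  0.21  0.01] rows 0.1 0.0
```

View pics/t10.png

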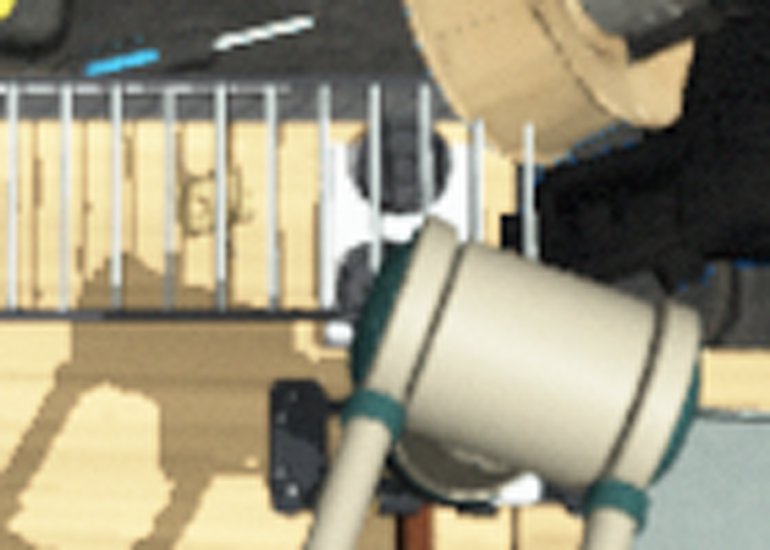

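The picture shows the second pulley (crop 402,165) over the lip and against the panel, the first at the back, and the bracket in place. By my count that was my 11th view, one over the allowed 10, so I'll use numeric image measurements only from here on. A last push, then lift and withdraw.

```bash
python3 drive.py '-4 0 -.1 0 0 0 10;-8 0 -.2 0 0 0 10;-8 0 -.2 0 0 0 10' | egrep 'eef|ft';python3 drive.py '0 0 -4 0 -2 0 10;0 0 -8 0 -4 0 10;0 0 -12 0 -6 0 10;0 0 -12 0 -6 0 10' | egrep 'eef|ft'; python3 - <<'E'
from h import *
print(arm.sense()['ee_rot'],arm.sense()['moment'])
go([350,-113.7,118],1.2,-5)
E
```

```text
eef_pos: [523.8, -110.1, 103.8]
ft_force: [-0.4, 0.1, 0.0]
eef_pos: [521.1, -109.6, 115.5]
ft_force: [-0.4, -0.2, -2.8]
[ 179.96345557    4.49486023 -178.81414471] [-0.02218808  0.25077213 -0.0388613 ]
at [ 521.1 -109.6  115.5] [ 179.96    4.49 -178.81] d [170.4  -0.6 -15.9] r [ 0.04 -0.51 -0.01] rows 4.1 0.1
```

```bash
python3 drive.py '4 0 -.4 0 0 0 10;12 0 -1.2 0 0 0 10;24 0 -2.4 0 0 0 10;38 -.1 -3.8 0 0 0 10;54 -.2 -5.2 0 0 0 10;70 -.3 -6.7 0 0 0 10;84 -.3 -8 0 0 0 10;95 -.3 -9 0 0 0 10' | egrep 'eef|ft'; python3 drive.py '12 0 -1 0 0 0 10;24 0 -2.2 0 0 0 10;38 0 -3.6 0 0 0 10;52 0 -5 0 0 0 10;64 0 -6 0 0 0 10;70 0 -7 0 0 0 10;74 0 -7.2 0 0 0 10;74 0 -7.2 0 0 0 10'|egrep 'eef|ft'; python3 - <<'E'
from h import *
im=arm.camera('top'); cv2.imwrite('pics/t11.png',im[:,:,::-1])
g=cv2.cvtColor(im,cv2.COLOR_RGB2GRAY)
def blobs(x0,x1,y0,y1):
    n,l,st,c=cv2.connectedComponentsWithStats((g[y0:y1,x0:x1]<110).astype('uint8'))
    for k in range(1,n):
        if st[k,4]>60: print(st[k],(c[k]+[x0,y0]).round(1))
blobs(262,308,182,245)
w=cv2.inRange(im,(215,215,215),(255,255,255))[182:245,262:308]; ys,xs=np.nonzero(w); print(xs.min()+262,xs.max()+262,ys.min()+182,ys.max()+182)
print(proj('top',[[350+150,-110,85]]))
E
```

```text
eef_pos: [425.8, -112.0, 116.7]
ft_force: [0.6, -0.2, -2.4]
eef_pos: [353.1, -114.0, 118.4]
ft_force: [1.0, -0.4, -1.9]
[ 14   9  18  17 239] [284.4 198.9]
[ 10  30  18  17 237] [280.4 219.9]
270 299 191 230
[[282.72693123 211.87136728]]
```

```bash
python3 - <<'E'
from h import *
a=np.radians(-34.3);L=lambda r,z:[r*np.cos(a),r*np.sin(a),z]
for l,z,r in((-10,190,520),(15,150,520),(30,115,515),(45,105,515)): go_lip(L(r,z),-34.3,l,(-.7,0,40.4))
E
```

```text
at [ 353.9 -114.2  118.6] [-179.98    4.66 -178.83] d [100.3 -53.1 -82.2] r [ 4.51 -5.16 35.19] rows 3.4 5.0
at [ 353.9 -114.2  118.6] [-179.98    4.66 -178.83] d [  78.6  -65.6 -133.1] r [-3.23 19.03 35.49] rows 4.0 5.6
at [ 353.9 -114.2  118.6] [-179.98    4.66 -178.83] d [  56.2  -80.8 -144.3] r [-7.92 33.54 35.12] rows 4.2 6.9
at [ 353.9 -114.2  118.6] [-179.98    4.66 -178.83] d [  19.2 -105.6 -169.6] r [-12.63  48.03  34.32] rows 4.8 8.4
```

```bash
python3 drive.py '2 -1 -8 0 -3 0 10;8 -4 -20 .5 -4 3 10;18 -9 -34 1 -5 7 10;30 -16 -48 1.5 -5 12 10;44 -24 -60 2.2 -5 17 10;58 -31 -70 2.8 -5 22 10;72 -38 -78 3.5 -5 27 10;84 -45 -82 4 -5 31 10'|egrep 'eef|ft';python3 - <<'E'
from h import *
a=np.radians(-34.3);L=lambda r,z:[r*np.cos(a),r*np.sin(a),z]
for l,z,r in((-10,190,520),(15,150,520)): go_lip(L(r,z),-34.3,l,(-.7,0,40.4))
s=arm.sense();print(s['joint_positions'],s['moment'])
E
```

```text
eef_pos: [264.4, -161.6, 194.5]
ft_force: [0.6, -0.7, -3.5]
at [ 264.4 -161.6  194.5] [-179.87    9.88  149.78] d [ 10.3 -14.9   0.5] r [ 0.58 -0.11  4.02] rows 0.4 0.6
at [ 264.4 -161.6  194.5] [-179.87    9.88  149.78] d [-19.9 -16.5 -47.6] r [-0.31 24.87  4.08] rows 1.3 3.5
[ -48.41693429  -15.81407435  117.29470734    3.1567845    69.11297667
 -109.07194064] [0.09860742 0.23727902 0.01387011]
```

```bash
python3 drive.py '-2 -3 -4 0 2 1 10;-5 -7 -12 0 6 2 10;-9 -11 -22 0 10 3 10;-13 -14 -32 0 15 4 10;-17 -16 -42 0 20 4 10;-20 -16.5 -47.6 0 24 4 10;-20 -16.5 -47.6 -.3 24.9 4 10;-20 -16.5 -47.6 -.3 24.9 4 10'|egrep 'eef|ft';python3 - <<'E'
from h import *
a=np.radians(-34.3);L=lambda r,z:[r*np.cos(a),r*np.sin(a),z]
for l,z,r in((18,115,520),(45,100,520)): go_lip(L(r,z),-34.3,l,(-.7,0,40.4))
s=arm.sense();print(s['joint_positions'],s['moment'])
E
```

```text
eef_pos: [267.8, -181.8, 242.7]
ft_force: [-0.9, -0.5, -3.1]
at [ 267.8 -181.8  242.7] [179.93 -15.17 146.05] d [-9.4 -0.8 20.8] r [-0.03  2.83  0.33] rows 0.5 0.4
at [ 267.8 -181.8  242.7] [179.93 -15.17 146.05] d [-59.7  -1.1 -56. ] r [-0.11 29.82  0.32] rows 2.0 4.2
[-43.44257977   1.78757192  97.36948541  -2.41792931  95.82521932
 -99.4077418 ] [-0.11120213 -0.05401729  0.04216447]
```

```bash
python3 drive.py '-4 0 8 0 1 .3 10;-8 -.8 17 0 2 .3 10;-9.4 -.8 20.8 0 2.8 .3 10;-12 -.8 17 0 5 .3 10;-17 -.8 9 0 8 .3 10;-22 -1 0 0 11 .3 10;-28 -1 -8 0 14 .3 10;-34 -1 -16 0 17 .3 10'|egrep 'eef|ft';python3 drive.py '0 0 0 0 0 0 10;0 0 0 0 0 0 10;0 0 0 0 0 0 10;0 0 0 0 0 0 10;0 0 0 0 0 0 10'|egrep 'eef|ft';python3 - <<'E'
from h import *
a=np.radians(-34.3);L=lambda r,z:[r*np.cos(a),r*np.sin(a),z]
for l,z,r in((45,102,515),(0,190,520)): go_lip(L(r,z),-34.3,l,(-.7,0,40.4))
im=arm.camera('top'); cv2.imwrite('pics/t12.png',im[:,:,::-1])
g=cv2.cvtColor(im,cv2.COLOR_RGB2GRAY)
n,l,st,c=cv2.connectedComponentsWithStats((g[190:255,290:378]<75).astype('uint8'))
for k in range(1,n):
    if st[k,4]>60: print(st[k],(c[k]+[290,190]).round(1))
print(proj('top',[[430,-290,100],[473,-322,80]]))
E
```

```text
eef_pos: [296.3, -202.3, 250.2]
ft_force: [0.5, -0.1, -1.1]
eef_pos: [295.5, -201.7, 250.6]
ft_force: [0.0, 0.6, -1.1]
at [ 295.5 -201.7  250.6] [-179.88  -32.1   145.64] d [-10.9   0.  -45.2] r [-0.08 12.9  -0.06] rows 1.1 1.8
at [ 295.5 -201.7  250.6] [-179.88  -32.1   145.64] d [34.6  0.1 45.5] r [-1.00e-01 -3.21e+01 -3.00e-02] rows 1.4 4.5
[ 28  33  44  32 714] [337.5 242. ]
[[338.44891459 234.45564908]
 [346.44477686 221.63266414]]
```

```bash
python3 drive.py '-3 0 -11 0 3 0 10;-6 0 -22 0 6 0 10;-8 0 -34 0 9 0 10;-11 0 -45 0 13 0 10;-11 0 -45 0 13 0 10;-11 0 -45 0 13 0 10'|egrep 'eef|ft';python3 - <<'E'
from h import *
a=np.radians(-34.3);L=lambda r,z:[r*np.cos(a),r*np.sin(a),z]
go_lip(L(440,200),-34.3,0,(-.7,0,40.4))
go_lip([480,-40,200],-34.3,0,(-.7,0,40.4))
E
```

```text
eef_pos: [324.1, -221.3, 281.5]
ft_force: [0.8, 0.9, -2.1]
at [ 324.1 -221.3  281.5] [-179.87  -45.16  145.62] d [ 89.4   0.3 148.2] r [-9.000e-02 -4.516e+01 -3.000e-02] rows 4.2 6.3
at [ 324.1 -221.3  281.5] [-179.87  -45.16  145.62] d [104.4 237.7 162.8] r [-9.000e-02 -4.516e+01 -3.000e-02] rows 7.3 6.3
```

```bash
python3 drive.py '10 0 -10 0 0 0 10;24 0 -24 0 0 0 10;38 10 -38 0 -6 0 10;45 30 -35 0 -12 0 10;52 60 -30 0 -19 0 10;60 90 -20 0 -26 0 10;68 120 -10 0 -33 0 10;75 150 0 0 -39 0 10'|egrep 'eef|ft';python3 - <<'E'
from h import *
go([400,150,200],-60,0)
E
```

```text
eef_pos: [363.0, -65.3, 337.2]
ft_force: [0.8, 1.1, -1.7]
at [363.  -65.3 337.2] [179.96  -5.6  145.61] d [ 77.2 198.5 145.5] r [-1.21 -5.51 25.59] rows 6.2 3.7
```

```bash
python3 drive.py '8 20 14 -.1 -.6 3 10;20 50 36 -.3 -1.4 6 10;32 82 60 -.5 -2.3 11 10;44 113 82 -.7 -3.2 15 10;55 142 104 -.9 -4 19 10;66 170 124 -1 -4.8 22 10;74 190 139 -1.2 -5.5 25.6 10;77 198 145 -1.2 -5.5 25.6 10'|egrep 'eef|ft';python3 - <<'E'
from h import *
go([400,150,101],-60,0)
im=arm.camera('top'); cv2.imwrite('pics/t13.png',im[:,:,::-1])
g=cv2.cvtColor(im,cv2.COLOR_RGB2GRAY)
n,l,st,c=cv2.connectedComponentsWithStats((g[185:275,300:405]<75).astype('uint8'))
for k in range(1,n):
    if st[k,4]>60:
        p=c[k]+[300,185]; print(st[k]+[300,185,0,0,0],p.round(1),ray('top',*p,86))
E
```

```text
eef_pos: [396.3, 150.3, 197.8]
ft_force: [0.7, -0.5, -1.4]
at [396.3 150.3 197.8] [-179.53   -0.55  120.2 ] d [-3.1  3.8 96.7] r [-0.47 -0.55  0.21] rows 2.3 0.1
[400 185   5  50 150] [402.8 211.5] [ 510.4 -508.6   86. ]
[320 194  11  31 179] [324.7 204. ] [ 529.3 -248.5   86. ]
[370 197   4  52 103] [372.5 222.7] [ 471.2 -406.6   86. ]
[377 250  17  15 206] [385.3 257.2] [ 359.9 -446.7   86. ]
```

```bash
python3 - <<'E'
import cv2,numpy as np
from h import ray
g=cv2.imread('pics/t13.png',0);b=cv2.imread('pics/top0.png',0)
print(g[190:254:3,316:380:3])
d=(cv2.absdiff(g,b)>30).astype('uint8')
n,l,st,c=cv2.connectedComponentsWithStats(d)
for k in range(1,n):
    if st[k,4]>60: print(st[k],c[k].round(1),ray('top',*c[k],86))
E
```

```text
[[230 230 230 230 229 229 228 227 229 226 225 224 223 222 222 219 218 217
  218 215 214 214]
 [222 138 128 140 196 215 217 199 201 208 203 216 215 215 214 212 214 213
  214 215 215 216]
 [140 123  49  56  59 132 157 153 138 128 113 109  95  84 122 139 170 152
  139 139 194 200]
 [128 112  67  69  61  96 178 173 176 177 177 177 174 177 176 173 173 173
   98  43 187 203]
 [144 121  76  72  71  88 176 177 176 177 178 177 179 176 178 179 177 175
  100  43 192 205]
 [144 125  73  71  69  88 179 179 178 177 178 175 175 180 181 177 173 177
   98  45 196 213]
 [140 115  64  64  64  88 180 179 179 178 181 180 178 177 179 174 176 181
   98  44 199 214]
 [203 119 118  46  61 150 177 180 177 184 182 179 183 182 183 180 180 179
  101  38 225 226]
 [212 107 172 181 179 184 180 183 182 180 180 185 176 180 178 180 180 177
   98  42 222 222]
 [194  87 170 184 157  96 120 166 180 181 184 181 179 177 179 178 181 183
   99  41 208 206]
 [194  96 175 102  67  92  83  75 100 184 182 181 177 179 178 181 181 180
  100  38 214 214]
 [202  83 163  86  98  95  81 101  79 125 183 181 179 183 182 176 177 179
  1
[... 937 characters left out ...]
145   8]]
[213 147  14  19 213] [218.5 156.2] [680.5 106.6  86. ]
[279 149  14  19 200] [284.3 157.9] [ 680.9 -112.8   86. ]
[ 132  195  115  189 7753] [180.2 287.3] [252.1 214.1  86. ]
[321 195  12  18 201] [326.3 203.4] [ 531.2 -253.7   86. ]
[323 217  22  19 329] [333.2 225.9] [ 457.6 -276.6   86. ]
[   0  304   73   52 1973] [ 30.2 330.1] [114.  671.7  86. ]
[225 325  32  13 220] [238.7 330.7] [121.8  24.7  86. ]
[241 342  29  12 133] [255.9 346.4] [ 75.1 -30.6  86. ]
[237 348  35  23 299] [252.8 358.6] [ 38.6 -21.8  86. ]
[271 362  10  22 129] [275.5 373.2] [ -4.1 -93.6  86. ]
[  0 368  41  16 134] [ 19.1 379.3] [-31.2 691.6  86. ]
[  0 372   8  12  70] [  2.7 378.1] [-28.4 741.   86. ]
```

The numbers show one pulley flat in the tray near (458,-277). The other looks tipped up against the tray's left wall near (531,-252). I'll fit its pose with both cameras before going on.

```bash
cat > fit.py <<'E'
from h import *
from scipy.optimize import differential_evolution
g={n:cv2.cvtColor(arm.camera(n),cv2.COLOR_RGB2GRAY) for n in('top','scene')}
ref={n:cv2.imread(f'pics/{n}0.png',0) for n in g}
print('same as before', abs(g['top'][190:250,316:345].astype(int)-cv2.imread('pics/t13.png',0)[190:250,316:345]).mean())
for n in g:
    c=proj(n,[[531,-250,90]])[0];x,y=c.astype(int)
    m=(cv2.absdiff(g[n],ref[n])>30); print(n,c.round(),arm.sense()['clock'])
    for r in g[n][y-14:y+15,x-16:x+17]: print(' '.join('%3d'%v for v in r))
E
python3 fit.py
```

```text
same as before 1.8402298850574712
top [325. 203.] 21.2667
231 232 231 231 231 231 230 233 231 230 232 230 230 230 228 231 229 228 229 228 228 228 226 226 227 226 227 225 226 224 223 225 225
232 231 231 230 231 230 229 232 230 230 230 231 230 231 232 231 230 231 231 230 230 229 231 229 230 228 229 228 228 228 227 228 227
227 227 228 228 227 227 228 228 228 228 227 227 228 228 228 226 229 228 228 229 229 228 228 227 228 227 228 229 227 228 227 227 227
225 225 226 224 225 224 224 224 218 205 201 201 201 201 199 197 202 214 215 211 207 215 222 221 221 224 223 221 222 222 221 223 223
224 225 223 224 223 223 224 224 204 141 136 127 117 125 133 121 141 185 195 197 190 192 215 216 221 217 203 202 203 203 196 201 205
226 228 226 226 224 223 225 217 185 141 132  89  67 101 119 119 122 146 172 183 184 161 161 170 182 170 131 126 127 137 131 144 160
229 230 229 230 228 224 208 192 146 150 129  82  58  63  44  49  45  44  48  55  64  68  89 108  94  98  98  97  98 103 119 123 126
221 223 224 223 225 205 142 141 143 142 126  77  46  53  53  64  56  57  62  65  63  79 138 170 156 161 159 158 153 14
[... 5939 characters left out ...]
 194 197 199 203 206 208 209 211 213 216
 69  80  84  84  89  90  90  89  93  93  92  93  92  88 101 141 164 173 179 184 187 191 197 197 202 204 206 210 211 212 215 216 216
141  77  69  78  79  83  84  87  83  89  86  87  91 132 156 169 174 176 185 187 191 194 199 201 204 207 209 213 212 214 217 217 218
230 189 112 113  84  64  71  76  80  85  82  91 136 163 170 175 180 184 187 192 198 202 204 205 211 209 213 214 215 219 217 220 220
226 233 183 137 218 215 133 100  80  68  93 141 166 172 177 183 186 191 195 200 201 204 206 210 211 214 214 215 217 218 221 220 222
227 233 235 175 160 217 232 235 174 135 157 168 172 177 183 188 193 196 201 203 207 207 209 213 212 217 216 217 219 220 221 221 223
```

From above, the tipped pulley stays inside the wall line (columns 322-332, with the wall at 320-321). It stands on its rim against the wall and hasn't moved between images, so its centre is within the tray limits and at rest. Nudging it would only add risk, so I'll lay the scoop down.

```bash
python3 drive.py '-1 1 12 0 0 0 10;-3 4 36 -.5 -.5 .2 10;-3 4 60 -.5 -.5 .2 10;-3 4 78 -.5 -.5 .2 10;-3 4 88 -.5 -.5 .2 10;-3 4 92 -.5 -.5 .2 10;-3 4 93 -.5 -.5 .2 10;-3 4 93 -.5 -.5 .2 10'|egrep 'eef|ft'; python3 drive.py '0 0 1 0 0 0 10;0 0 2 0 0 0 10;0 0 2 0 0 0 10'|egrep 'eef|rot|ft'; python3 drive.py '0 0 1 0 0 0 10;0 0 1 0 0 0 10'|egrep 'eef|rot|ft'
```

```text
eef_pos: [405.0, 146.9, 107.0]
ft_force: [0.1, 0.2, -0.8]
eef_pos: [404.5, 147.7, 104.6]
ee_rot: [179.8, 0.1, 119.9]
ft_force: [0.6, 0.7, -1.5]
eef_pos: [404.1, 147.8, 103.1]
ee_rot: [179.9, 0.1, 119.9]
ft_force: [0.4, -0.6, -2.0]
```

```bash
python3 drive.py '0 0 1 0 0 0 10;0 0 1 0 0 0 10'|egrep 'eef|rot|ft'; python3 drive.py '0 0 1 0 0 0 10;0 0 1 0 0 0 10'|egrep 'eef|rot|ft';python3 drive.py '0 0 1 0 0 0 10;0 0 1 0 0 0 10'|egrep 'eef|rot|ft'
```

```text
eef_pos: [404.0, 147.8, 101.9]
ee_rot: [179.9, 0.0, 119.9]
ft_force: [-0.0, -0.5, -1.3]
eef_pos: [403.9, 147.8, 100.8]
ee_rot: [179.9, 0.0, 119.9]
ft_force: [-0.5, -0.5, -2.1]
eef_pos: [404.2, 147.8, 100.3]
ee_rot: [179.9, 0.1, 119.9]
ft_force: [-0.3, -0.8, 1.5]
```

Contact is made at the same height as at pick-up. Release and rise.

```bash
python3 drive.py '0 0 0 0 0 0 40;0 0 0 0 0 0 70;0 0 0 0 0 0 94;0 0 0 0 0 0 94;0 0 0 0 0 0 94;0 0 0 0 0 0 94;0 0 0 0 0 0 94;0 0 0 0 0 0 94'|egrep 'ft|open'; python3 drive.py '0 0 0 0 0 0 94;0 0 0 0 0 0 94;0 0 -10 0 0 0 94;0 0 -30 0 0 0 94;0 0 -60 0 0 0 94;0 0 -95 0 0 0 94;0 0 -130 0 0 0 94;0 0 -160 0 0 0 94'|egrep 'eef|ft|open'
python3 drive.py '25 0 0 0 0 0 94;60 0 0 0 0 0 94;100 0 0 0 0 0 94;140 0 0 0 0 0 94;170 0 0 0 0 0 94;170 0 0 0 0 0 94'|egrep 'clock|eef'; python3 - <<'E'
from h import *
im=arm.camera('top');cv2.imwrite('pics/t14.png',im[:,:,::-1])
g=cv2.cvtColor(im,cv2.COLOR_RGB2GRAY);b=cv2.imread('pics/top0.png',0);p=cv2.imread('pics/t13.png',0)
print('tray diff',abs(g[190:250,316:380].astype(int)-p[190:250,316:380]).max())
w=cv2.inRange(im,(215,215,215),(255,255,255));w[:180]=0;w[275:]=0;w[:,:180]=0;w[:,310:]=0
n,l,st,c=cv2.connectedComponentsWithStats(w)
k=1+st[1:,4].argmax();ys,xs=np.nonzero(l==k);q=cv2.boxPoints(cv2.minAreaRect(np.c_[xs,ys].astype('float32')));print([ray('top',u,v,62) for u,v in q])
for n_,s in dict(cap=(slice(195,222),slice(142,170)),pl=(slice(172,242),slice(108,132)),tap=(slice(140,175),slice(118,158)),capb=(slice(245,270),slice(372,398)),br=(slice(145,168),slice(236,262))).items():
    print(n_,abs(g[s].astype(int)-b[s]).mean().round(1))
E
```

```text
ft_force: [-0.4, 0.1, -0.1]
opening: 67.6
eef_pos: [403.9, 147.8, 262.3]
ft_force: [-0.4, -0.3, 0.3]
opening: 94.3
clock: 24.68
eef_pos: [316.1, 299.1, 259.9]
tray diff 12
[array([477.4, 109.3,  62. ]), array([550.6, -15.9,  62. ]), array([468.4, -63.3,  62. ]), array([396.5,  61.5,  62. ])]
cap 5.2
pl 23.9
tap 5.0
capb 4.1
br 5.5
```

```bash
python3 drive.py '0 0 0 0 0 0 94;0 0 0 0 0 0 94;0 0 0 0 0 0 94;0 0 0 0 0 0 94'|egrep 'clock|ft'; python3 -c "
from workcell import arm
print(arm.sign_off())"
```

```text
clock: 25.07
ft_force: [-0.1, -0.5, -0.0]
the job is handed in; nothing more can be done
None
```

I handed the job in at 25.1 s: both pulleys are in the parts tray (one flat, one apparently on its rim against the wall) and the scoop is down on the plywood clear of rack and tray, but no verdict was returned, and I viewed 11 pictures, one over the limit of 10.

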